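Lay out a pedalboard after repair

TASK

Move the four repaired effects pedals from the grey mat onto the pedalboard, each centred in its own marked bay and square with the board: in the white tuner's row the red pedal goes in the middle and the blue one at the other end, so that red sits between the tuner and blue; in the black power unit's row the green pedal goes in the middle and the yellow one at the other end, so that green sits between the power unit and yellow. Keep the pedals upright, set them down rather than drop them, and leave the solder spool, multimeter and parts tin where they are.

Things in the scene. Friction and masses are not known exactly. Their poses are not given: they have to be found in the camera images.
- red_pedal: Red effects pedal, loose: box 94 (x) x 46 (y) x 32 mm high, two black knobs towards +x and a steel footswitch towards -x standing 10 mm higher; about 0.24 kg. Origin: centre of underside; z up, x along its length, at the start within 35 degrees of the base's x. Starts upright on a 3 mm thick grey mat beside the other pedals. Grip across its plain 46 mm width at mid length.
- blue_pedal: Blue effects pedal, loose: box 94 (x) x 46 (y) x 32 mm high, three black knobs towards +x and a steel footswitch towards -x standing 10 mm higher; about 0.24 kg. Origin: centre of underside; z up, x along its length, at the start within 35 degrees of the base's x. Starts upright on a 3 mm thick grey mat beside the other pedals. Grip across its plain 46 mm width at mid length.
- green_pedal: Green effects pedal, loose: box 94 (x) x 46 (y) x 32 mm high, two black knobs towards +x and a steel footswitch towards -x standing 10 mm higher; about 0.24 kg. Origin: centre of underside; z up, x along its length, at the start within 35 degrees of the base's x. Starts upright on a 3 mm thick grey mat beside the other pedals. Grip across its plain 46 mm width at mid length.
- yellow_pedal: Yellow effects pedal, loose: box 94 (x) x 46 (y) x 32 mm high, three black knobs towards +x and a steel footswitch towards -x standing 10 mm higher; about 0.24 kg. Origin: centre of underside; z up, x along its length, at the start within 35 degrees of the base's x. Starts upright on a 3 mm thick grey mat beside the other pedals. Grip across its plain 46 mm width at mid length.
- board: Fixed aluminium pedalboard, 256 (x) x 300 (y) x 20 mm. Origin: centre of underside, on the bench. Six marked bays, tan cork rectangles 106 x 58 mm flush with the top: near row at x = -56 mm, far row at x = +56 mm, each with y = -90 (right end), 0 (middle), +90 mm (left end as the robot sees it). Yaw within 0.2 rad; lies left or right of the robot's centre line, the mat on the other side.
- tuner: White tuner pedal with a green display and a steel footswitch, 94 (x) x 46 (y) x 32 mm high (footswitch top at 41 mm), fixed on the board. Origin: centre of its underside, on the board's top; axes parallel to the board's. It and the black power unit fill corner bays diagonally across from each other, one the near right and the other the far left; which is where varies.
- power: Black power unit with four small brass sockets in a line on top, 94 (x) x 46 (y) x 36 mm high, fixed on the board. Origin: centre of its underside, on the board's top; axes parallel to the board's. It and the white tuner fill corner bays diagonally across from each other, one the near right and the other the far left; which is where varies.
- spool: Black-flanged reel of solder wire standing on its flange, 56 mm across, 46 mm high, loose bystander on the bench, to be left alone. Origin: centre of its underside.
- meter: Orange multimeter lying flat, 140 (x) x 70 (y) x 34 mm, with a dial to 40 mm, loose bystander on the bench, to be left alone. Origin: centre of its underside.
- parts_tin: Plain steel parts tin, 90 (x) x 60 (y) x 30 mm, loose bystander on the bench, to be left alone. Origin: centre of its underside.

How it is judged (in metres and radians):
At the end, for the whole second after the job is handed in: Pedals upright on the board, released, at rest, each within 13 mm (along and across) of its bay's centre and 10 degrees of square (either way round): red in the middle and blue at the other end of the tuner's row, green in the middle and yellow at the other end of the power unit's row (x of red_pedal in the frame of tuner between -0.013 and 0.013 m and y of red_pedal in the frame of board between -0.013 and 0.013 m and z of red_pedal in the frame of board between 0.016 and 0.024 m and angle between the x axis of each of red_pedal, blue_pedal, green_pedal, yellow_pedal and the x axis of board, either way round below 0.17 rad and angle between each of red_pedal, blue_pedal, green_pedal, yellow_pedal's own z axis and vertical below 0.08 rad and linear speed of each of red_pedal, blue_pedal, green_pedal, yellow_pedal below 0.02 m/s and angular speed of each of red_pedal, blue_pedal, green_pedal, yellow_pedal below 0.15 rad/s and contact force between each of red_pedal, blue_pedal, green_pedal, yellow_pedal and the fingers below 0.1 N and x of blue_pedal in the frame of tuner between -0.013 and 0.013 m and y of blue_pedal in the frame of power between -0.013 and 0.013 m and z of blue_pedal in the frame of board between 0.016 and 0.024 m and x of green_pedal in the frame of power between -0.013 and 0.013 m and y of green_pedal in the frame of board between -0.013 and 0.013 m and z of green_pedal in the frame of board between 0.016 and 0.024 m and x of yellow_pedal in the frame of power between -0.013 and 0.013 m and y of yellow_pedal in the frame of tuner between -0.013 and 0.013 m and z of yellow_pedal in the frame of board between 0.016 and 0.024 m); the robot touches nothing.
It fails at once if the solder spool, multimeter or parts tin is pushed more than 25 mm (distance of any of spool, meter, parts_tin from where it was at the start of the episode above 0.025 m).
It fails at once if a pedal is tipped over (more than 45 degrees) (angle between any of red_pedal, blue_pedal, green_pedal, yellow_pedal's own z axis and vertical above 0.8 rad).
It fails at once if a pedal is dropped or thrown (over 0.75 m/s while out of the fingers) ((linear speed of red_pedal above 0.75 m/s and contact force between red_pedal and the fingers below 0.01 N) or (linear speed of blue_pedal above 0.75 m/s and contact force between blue_pedal and the fingers below 0.01 N) or (linear speed of green_pedal above 0.75 m/s and contact force between green_pedal and the fingers below 0.01 N) or (linear speed of yellow_pedal above 0.75 m/s and contact force between yellow_pedal and the fingers below 0.01 N)).
It also fails if it takes over 106 s, if anything falls off the work surface, if the arm or the gripper's body presses on something with over 40 N, if the wrist force passes 120 N, or if a joint passes its speed limit or range.

ROBOT

A 6-joint arm with a two-finger parallel gripper is mounted at the origin on the work surface. World frame = base frame: x ahead of the robot, y to its left, z up, the work surface at z = 0. Lengths are in m, angles in degrees, forces in N, time in s.
With the tool pointing down it reaches from about 0.25 to 0.8 m from the base axis. Payload 3.9 kg.
Tool frame: the origin (TCP) lies midway between the tips of the shut fingers; the grasp point (between the pads) lies 19 mm behind it (hold_point_z is the distance from the TCP to the grasp point, in m); z points along the fingers, y is the line along which they close (so a half turn about z gives the same grasp; the last joint's range is limited). The gripper opens to 85 mm and grips with 20 to 120 N. Pads are 22 mm wide; open, the fingers measure 114 mm over their backs; the gripper's body (76 mm by 85 mm) begins 54 mm behind the grasp point. The pads swing forward as they close: fully open they stand 13 mm farther back than shut.
Start: joints at [77.12, 14.897, -7.913, 67.191, 0, 90], TCP at [0.117, 0.512, 0.231] pointing down, gripper open.
Joint ranges: [-159.42, 159.42], [-47.68, 98.78], [-73.54, 78.23], [-108.79, 121.32], [-90, 84.71], [-180, 180]. Speed limits (degrees/s): [147.25, 147.25, 180, 180, 180, 180].

INTERFACE

Orientations are given as [roll, pitch, yaw] about the fixed x, y, z axes, in that order (R = Rz(yaw) Ry(pitch) Rx(roll)).
In Python, from rig import * gives the robot as it stands. The module is installed in compiled form; this text tells all that it offers.
- The arm moves only by the shell command python3 -m pendant 'ROWS'. ROWS is JSON, a list of rows, each a list of 7 numbers: the shift along the tool's x, y, z in cm, then the turn, a rotation vector about the tool's x, y, z in rad, then the opening in per cent of the stroke, from 0 (shut) to 100 (fully open). A call has 1 to 10 rows; each row is the pose to reach, as a shift and turn from the pose commanded when the call began, along the tool's axes at that moment; what a row does not reach only later rows make up. A row lasts 1/8 s, in which the tool goes at most 62.5 mm and 10.7 degrees, less where a joint would pass 70% of its speed; a pose out of reach is approached as far as the arm can. A call with a gripper value outside its range is refused whole. The fingers move at their own pace and stop on an object; the grip force is fixed at half the most. Time passes only in rows, so rows that repeat a pose let the fingers close. It gives the time, the measured TCP pose, the force, the opening and the grip force at its end, in the units of the state.
- observe(): the state, without advancing time (a new reading comes with each control period).
- camera(name): name is "scene" or "top" or "wrist"; returns a dict with "pixels" (384x512x3 uint8, blue, green, red), "range_z" (384x512 float32, m along the optical axis (not along the pixel's ray), 0 where there is no reading), "fx", "fy", "cx", "cy" (pixels), "k1" (the pictures are not rectified: a ray, as slopes to the right and down, at radius r is drawn at 1 + k1 r^2 times it, then the intrinsics apply), "R" (3x3) and "t" (3): a world point X has camera coordinates R X + t. Camera axes: x right, y down, z forward; pixel columns grow to the right and rows downward; lengths in m; the calibration is good to about 2 mm. A picture is of the moment at which its call begins.
- hand_in(): hands the job in; it is judged then, once.
The state is a dict: "time": time; "q": joint angles; "joint_vel": joint speeds; "joint_efforts": joint torques, N m; "tool_pos": TCP position; "eef_rot": TCP orientation; "force": force on the tool from outside, world axes, zero at the start; "moment": the same for the moment, N m; "finger_gap": finger opening in m; "gripper_force": force on a finger pad.
Only numpy, scipy, OpenCV 4.12 (cv2) and the standard library are available. Lean on these libraries where they do the work, as an engineer would, in place of code of your own. Each camera call takes 0.05 s, during which the arm holds its last target. There are 200 camera calls.

## Working session

There is one attempt and no reset: what is moved stays moved. The work goes in short steps, Python scripts to look and compute and a shell command to move; the robot and the scene stay as the last step left them, time stands still between calls to the robot, and variables do not carry over. Pictures are saved under pics/ and viewed, at most 14 in all, crops included, and the job is handed in when it is done.

```bash
mkdir -p pics
python3 - <<'E'
from rig import *
import cv2,numpy as np
s=observe();print(s)
for n in("top","scene"):
    c=camera(n);cv2.imwrite(f"pics/{n}0.png",c["pixels"]);print(n,c["fx"],c["fy"],c["cx"],c["cy"],c["k1"],c["R"],c["t"])
E
```

```text
{'time': 0.0, 'q': array([ 7.71207933e+01,  1.49366883e+01, -7.98735762e+00,  6.71922997e+01,
        1.66726435e-03,  9.00001033e+01]), 'joint_vel': array([ 0.05474284, -0.03400732,  0.04304442,  0.0545861 , -0.18926615,
       -0.03020064]), 'joint_efforts': array([ 1.11533478e-03, -4.05674386e+01,  2.53922403e+01,  1.87391118e-02,
       -3.31940470e-06,  4.62169567e-06]), 'tool_pos': array([0.11685287, 0.51110046, 0.23044564]), 'eef_rot': array([-1.79883654e+02, -1.66705121e-03,  1.67120687e+02]), 'force': array([-0.03611276,  0.47862017, -0.2672015 ]), 'moment': array([ 0.0580486 , -0.00782842,  0.0566474 ]), 'gripper_force': 0.0, 'finger_gap': 0.08526795123135626}
top 356.3385580786078 356.3385580786078 260.64592746545907 187.61508675559918 -0.09423755218705113 [[ 0.02360756 -0.99964719  0.01217264]
 [-0.99706211 -0.02443052 -0.07259678]
 [ 0.07286855 -0.01042305 -0.99728709]] [-0.0260758   0.62714327  1.27302729]
scene 356.21301846531003 356.21301846531003 254.84835081404617 190.57364853144014 -0.06737305210968103 [[ 0.28041084  0.95986992  0.00441543]
 [ 0.69468329 -0.19976204 -0.69102117]
 [-0.6624084   0.19683716 -0.72282103]] [-0.17853224 -0.38142327  1.47746692]
```

View pics/top0.png

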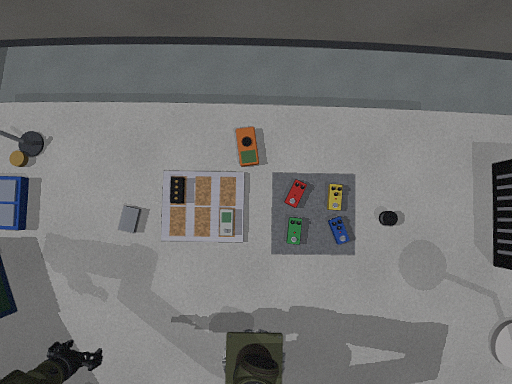

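View pics/scene0.png

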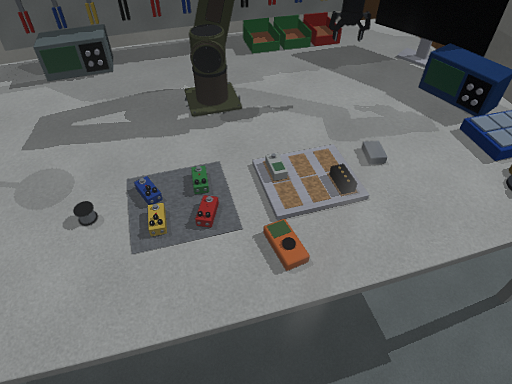

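The top view shows the tuner at about (227,222) in the near-right bay and the power unit at (178,190) in the far-left bay. The pedals are red (296,193), yellow (336,196), green (294,231) and blue (339,230). So red goes near-middle, blue near-left, green far-middle and yellow far-right.

```bash
cat > h.py <<'E'
from rig import *
import cv2,numpy as np
from scipy.spatial.transform import Rotation as Ro
HUE={'red':((174,6),120),'yellow':((22,35),120),'green':((50,80),100),'blue':((105,125),120),'cork':((8,24),50)}
def mask(c,col):
    h=cv2.cvtColor(c["pixels"],cv2.COLOR_BGR2HSV);(a,b),s=HUE[col]
    H=h[...,0];m=((H>=a)&(H<=b)) if a<b else ((H>=a)|(H<=b))
    m=m&(h[...,1]>s)&(h[...,2]>50)
    return m.astype(np.uint8)*255
def ray(c,uv,z):
    K=np.array([[c["fx"],0,c["cx"]],[0,c["fy"],c["cy"]],[0,0,1]])
    n=cv2.undistortPoints(np.float32(uv).reshape(-1,1,2),K,np.array([c["k1"],0,0,0.]))[:,0]
    d=np.c_[n,np.ones(len(n))]@c["R"]; o=-c["R"].T@c["t"]
    return o+d*((z-o[2])/d[:,2])[:,None]
def rects(c,col,z,minpx,close=9):
    m=cv2.morphologyEx(mask(c,col),cv2.MORPH_CLOSE,np.ones((close,close)))
    out=[]
    for k in cv2.findContours(m,cv2.RETR_EXTERNAL,cv2.CHAIN_APPROX_NONE)[0]:
        if cv2.contourArea(k)<minpx: continue
        P=ray(c,k[:,0],z)[:,:2]
        (x,y),(w,h),a=cv2.minAreaRect(np.float32(P*1000))
        if w<h: w,h,a=h,w,a+90
        a=(a+90)%180-90
        out.append((k[:,0].mean(0).round(),round(x,1),round(y,1),round(w,1),round(h,1),round(a,1)))
    return out
E
python3 - <<'E'
from h import *
c=camera("top")
for col in HUE:
    for r in rects(c,col,0.02 if col=='cork' else .035,100,3 if col=='cork' else 5): print(col,*r)
s=observe();print(Ro.from_euler('xyz',s["eef_rot"],degrees=True).as_matrix().round(3))
c=camera("wrist");print(c["fx"],c["k1"],c["R"],c["t"],-c["R"].T@c["t"])
E
```

```text
red [295. 193.] 609.7 -136.7 94.1 45.2 -25.5
yellow [334. 197.] 601.1 -277.2 91.2 51.1 0.4
green [294. 230.] 475.8 -133.8 93.5 46.5 -4.6
blue [338. 230.] 479.6 -295.2 94.1 48.5 22.3
blue [ 14. 202.] 549.7 915.2 202.6 112.9 4.1
cork [334. 197.] 601.4 -281.8 95.8 52.3 -3.2
cork [227. 206.] 556.6 109.6 215.6 57.7 -0.0
cork [202. 206.] 556.1 199.7 218.2 57.0 0.7
cork [180. 203.] 555.6 289.4 216.1 57.1 0.2
cork [ 18. 159.] 716.0 917.8 78.6 58.1 66.7
cork [247. 146.] 780.2 43.5 144.9 71.6 8.7
[[-0.975  0.223 -0.   ]
 [ 0.223  0.975 -0.001]
 [-0.    -0.001 -1.   ]]
288.2598131914286 -0.023529172997757617 [[ 0.22315859  0.97478102 -0.00148325]
 [ 0.93415943 -0.21342382  0.28600074]
 [ 0.27847154 -0.06520911 -0.95822825]] [-0.52383071 -0.03783432  0.37898856] [0.04670308 0.527259   0.37320122]
```

```bash
cat >> h.py <<'E'
def rel(x,y,z,yaw):
    "row values (cm, rad about tool z) from present pose to tool-down pose, mm/deg"
    s=observe();R=Ro.from_euler('xyz',s["eef_rot"],degrees=True)
    d=R.inv().apply(np.array([x,y,z])/1000-s["tool_pos"])*100
    w=(R.inv()*Ro.from_euler('xyz',[180,0,yaw],degrees=True)).as_rotvec()
    print("rel",d.round(2),w.round(3))
E
R='[-48.2,-20.9,-2,0,0,-0.225,100]'; python3 -m pendant '[[-48.2,-20.9,-2,0,0,-0.225,100],[-48.2,-20.9,-2,0,0,-0.225,100],[-48.2,-20.9,-2,0,0,-0.225,100],[-48.2,-20.9,-2,0,0,-0.225,100],[-48.2,-20.9,-2,0,0,-0.225,100],[-48.2,-20.9,-2,0,0,-0.225,100],[-48.2,-20.9,-2,0,0,-0.225,100],[-48.2,-20.9,-2,0,0,-0.225,100],[-48.2,-20.9,-2,0,0,-0.225,100],[-48.2,-20.9,-2,0,0,-0.225,100]]'
python3 - <<'E'
from h import *
print(observe()["tool_pos"],observe()["eef_rot"],observe()["joint_vel"].max())
c=camera("wrist");cv2.imwrite("pics/w0.png",c["pixels"])
for r in rects(c,'cork',.02,500,3): print(*r)
rel(540,-205,250,180)
E
```

```text
time: 1.45
tool_pos: [0.5419, 0.199, 0.2506]
eef_rot: [-180.0, -0.0, 179.8]
force: [-0.3, -0.3, -0.9]
finger_gap: 0.0856
gripper_force: 0.0
[0.54193885 0.19902255 0.25063528] [-1.79985418e+02 -1.57001918e-02  1.79806620e+02] 2.605705959642953
[174. 304.] 776.8 62.6 122.0 41.2 8.8
[193. 207.] 616.2 109.2 105.6 57.8 0.1
[258. 206.] 615.0 199.3 105.7 57.4 0.5
[198. 113.] 503.1 108.8 105.4 57.3 0.8
[257. 123.] 502.9 198.3 106.4 57.1 1.0
[328. 123.] 502.1 288.8 105.5 57.8 0.3
rel [-1.000e-02 -4.049e+01  7.000e-02] [ 0.    -0.001 -0.002]
```

View pics/w0.png

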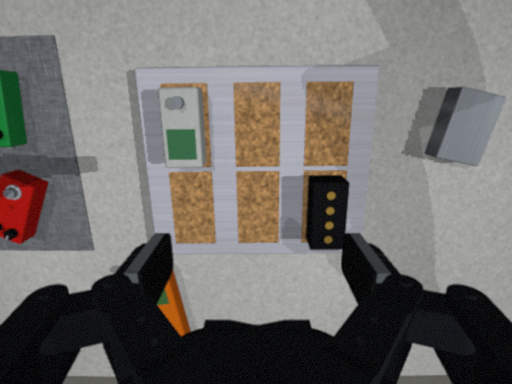

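The wrist view shows four clear cork bays plus the tuner's: far right (193,207), far middle (258,206), near middle (257,123) and near left (328,123). All agree with the top view to 2–3 mm. Next I move over the mat.

```bash
python3 -m pendant '[[-3.8,-40.5,-1,0,0,0,100],[-3.8,-40.5,-1,0,0,0,100],[-3.8,-40.5,-1,0,0,0,100],[-3.8,-40.5,-1,0,0,0,100],[-3.8,-40.5,-1,0,0,0,100],[-3.8,-40.5,-1,0,0,0,100],[-3.8,-40.5,-1,0,0,0,100],[-3.8,-40.5,-1,0,0,0,100],[-3.8,-40.5,-1,0,0,0,100]]'
python3 - <<'E'
from h import *
c=camera("wrist");cv2.imwrite("pics/w1.png",c["pixels"])
for k in ('red','yellow','green','blue'):
  for r in rects(c,k,.035,500,9): print(k,*r)
E
```

```text
time: 2.62
tool_pos: [0.578, -0.2026, 0.2612]
eef_rot: [179.9, -0.0, -179.9]
force: [-0.6, -0.2, -0.1]
finger_gap: 0.0854
gripper_force: 0.0
red [304. 179.] 610.3 -140.0 93.9 50.7 -24.6
yellow [199. 172.] 601.0 -279.6 96.1 48.6 -3.0
green [420. 266.] 742.7 36.4 49.7 41.2 -81.3
green [312.  74.] 478.3 -136.8 92.9 47.7 -4.8
blue [180.  78.] 482.4 -295.2 93.4 48.4 22.4
```

View pics/w1.png

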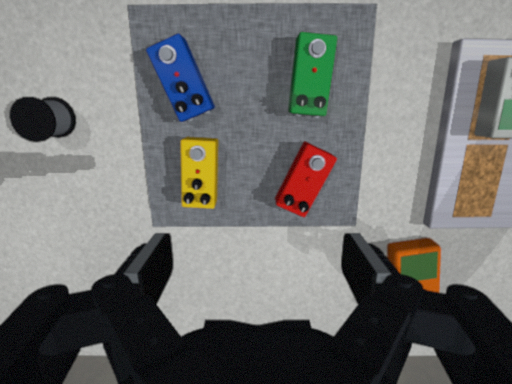

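Wrist view: blue (180,78), green (312,74), yellow (199,172), red (304,179), all well separated. I'll take red first.

```bash
python3 -m pendant '[[-3.2,6.4,5,0,0,0.436,100],[-3.2,6.4,10,0,0,0.436,100],[-3.2,6.4,14,0,0,0.436,100],[-3.2,6.4,18,0,0,0.436,100],[-3.2,6.4,22,0,0,0.436,100],[-3.2,6.4,25.1,0,0,0.436,100],[-3.2,6.4,25.1,0,0,0.436,100],[-3.2,6.4,25.1,0,0,0.436,0],[-3.2,6.4,25.1,0,0,0.436,0],[-3.2,6.4,25.1,0,0,0.436,0]]'
python3 -m pendant '[[0,0,0,0,0,0,0],[0,0,0,0,0,0,0],[0,0,-3,0,0,0,0],[0,0,-7,0,0,0,0],[0,0,-11,0,0,0,0],[0,0,-11,0,0,0,0]]'
python3 - <<'E'
from h import *
rel(501.5,199,125,180.4)
rel(501.5,199,125,180.4)
E
```

```text
time: 3.92
tool_pos: [0.6124, -0.1404, 0.0127]
eef_rot: [179.9, 0.2, 155.0]
force: [-1.4, 0.6, 5.7]
finger_gap: 0.0446
gripper_force: 64.3
time: 4.68
tool_pos: [0.6132, -0.1412, 0.1244]
eef_rot: [179.9, 0.5, 155.0]
force: [0.3, -0.1, -2.3]
finger_gap: 0.0447
gripper_force: 63.4
rel [24.5  26.12 -0.21] [-0.     0.008 -0.443]
rel [24.5  26.12 -0.21] [-0.     0.008 -0.443]
```

```bash
python3 -m pendant '[[24.5,26.1,0,0,0,-0.443,0],[24.5,26.1,0,0,0,-0.443,0],[24.5,26.1,0,0,0,-0.443,0],[24.5,26.1,0,0,0,-0.443,0],[24.5,26.1,0,0,0,-0.443,0],[24.5,26.1,0,0,0,-0.443,0],[24.5,26.1,0,0,0,-0.443,0],[24.5,26.1,0,0,0,-0.443,0],[24.5,26.1,0,0,0,-0.443,0]]'
python3 - <<'E'
from h import *
rel(501.5,199,30,180.4)
c=camera("wrist");cv2.imwrite("pics/w2.png",c["pixels"])
for r in rects(c,'red',.147,300,9): print(*r)
for r in rects(c,'cork',.02,500,3): print(*r)
E
```

```text
time: 5.8
tool_pos: [0.4985, 0.1984, 0.1198]
eef_rot: [-180.0, -0.0, -179.7]
force: [-0.5, -0.3, -1.3]
finger_gap: 0.0448
gripper_force: 63.3
rel [-0.31  0.07  8.98] [-0.001 -0.001 -0.001]
[257. 241.] 489.2 197.9 87.5 43.4 0.0
[123. 370.] 715.8 51.3 64.0 22.7 -39.4
[153. 261.] 579.1 100.6 42.2 24.2 -89.4
[169. 165.] 499.9 108.4 98.4 58.1 0.4
[361. 183.] 502.2 288.9 106.1 57.9 0.4
[258. 138.] 457.7 198.3 57.7 15.9 -89.7
```

View pics/w2.png

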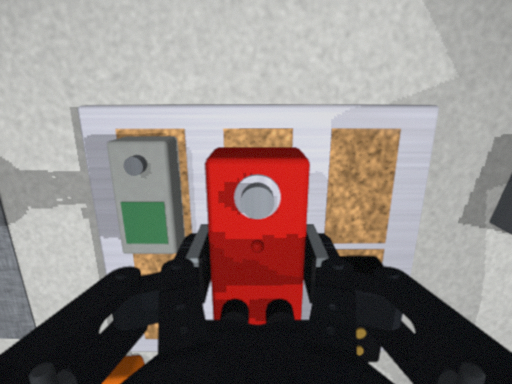

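The red pedal is held square, around (257,240), over its bay, with near-edge overhang about equal to plan. Lowering it.

```bash
python3 -m pendant '[[-0.5,0,3,0,0,0,0],[-0.5,0,5.5,0,0,0,0],[-0.5,0,7,0,0,0,0],[-0.5,0,8,0,0,0,0],[-0.5,0,8.6,0,0,0,0],[-0.5,0,8.8,0,0,0,0],[-0.5,0,8.8,0,0,0,0]]'
```

```text
time: 6.72
tool_pos: [0.5038, 0.1999, 0.0327]
eef_rot: [180.0, 0.0, -179.6]
force: [-0.7, -0.3, -2.5]
finger_gap: 0.0448
gripper_force: 63.4
```

Still hanging, about 2–3 mm up; I'll ease it down, release and retreat.

```bash
python3 -m pendant '[[0,0,0.15,0,0,0,0],[0,0,0.3,0,0,0,0],[0,0,0.3,0,0,0,0]]'
python3 -m pendant '[[0,0,0.05,0,0,0,0],[0,0,0.05,0,0,0,80],[0,0,0.05,0,0,0,80],[0,0,0.05,0,0,0,80],[0,0,-4,0,0,0,80],[0,0,-8,0,0,0,80],[0,0,-13,0,0,0,100],[0,0,-18,0,0,0,100],[0,0,-21,0,0,0,100],[0,0,-21,0,0,0,100]]'
python3 - <<'E'
from h import *
c=camera("wrist");cv2.imwrite("pics/w3.png",c["pixels"])
for r in rects(c,'red',.052,500,9): print(*r)
for r in rects(c,'cork',.02,500,3): print(*r)
rel(601,-279,150,177.3)
E
```

```text
time: 7.1
tool_pos: [0.5037, 0.1999, 0.0297]
eef_rot: [180.0, 0.0, -179.6]
force: [-0.2, 0.9, 1.8]
finger_gap: 0.0448
gripper_force: 63.6
time: 8.35
tool_pos: [0.5052, 0.2004, 0.242]
eef_rot: [179.9, 0.3, -179.6]
force: [0.4, -0.1, -0.6]
finger_gap: 0.0855
gripper_force: 0.0
[256. 157.] 501.7 199.4 93.0 45.0 0.4
[171. 310.] 748.1 67.4 98.1 23.7 8.9
[256. 232.] 615.2 199.3 106.3 57.4 0.8
[191. 232.] 615.2 108.6 104.7 58.8 0.4
[326. 152.] 502.1 288.9 105.2 57.7 0.4
[256. 146.] 502.7 198.5 105.0 57.7 0.4
[196. 141.] 503.2 108.7 105.5 57.5 0.7
rel [ -9.32 -47.97   8.99] [0.001 0.002 0.054]
```

```bash
python3 -m pendant '[[-9.3,-48,3,0,0,0.042,100],[-9.3,-48,3,0,0,0.042,100],[-9.3,-48,3,0,0,0.042,100],[-9.3,-48,3,0,0,0.042,100],[-9.3,-48,3,0,0,0.042,100],[-9.3,-48,3,0,0,0.042,100],[-9.3,-48,9,0,0,0.042,100],[-9.3,-48,9,0,0,0.042,100],[-9.3,-48,9,0,0,0.042,100],[-9.3,-48,9,0,0,0.042,100]]'
python3 - <<'E'
from h import *
c=camera("wrist");print(rects(c,'yellow',.035,500,9))
rel(601.5,-279,12.7,178)
E
```

```text
time: 9.65
tool_pos: [0.5985, -0.2793, 0.1471]
eef_rot: [179.9, -0.2, 178.0]
force: [0.3, 0.4, -0.0]
finger_gap: 0.0851
gripper_force: 0.0
[(array([255., 181.]), 601.1, -281.5, 95.2, 45.5, -3.3)]
rel [-0.26 -0.05 13.57] [ 0.001 -0.002  0.   ]
```

```bash
python3 -m pendant '[[-0.2,-0.15,4,0,0,0.017,100],[-0.2,-0.15,8,0,0,0.017,100],[-0.2,-0.15,11.5,0,0,0.017,100],[-0.2,-0.15,13.4,0,0,0.017,100],[-0.2,-0.15,13.4,0,0,0.017,100],[-0.2,-0.15,13.4,0,0,0.017,0],[-0.2,-0.15,13.4,0,0,0.017,0],[-0.2,-0.15,13.4,0,0,0.017,0],[-0.2,-0.15,13.4,0,0,0.017,0],[-0.2,-0.15,13.4,0,0,0.017,0]]'
python3 -m pendant '[[0,0,-3,0,0,0,0],[0,0,-7,0,0,0,0],[0,0,-11,0,0,0,0],[0,0,-11,0,0,0,0]]'
python3 - <<'E'
from h import *
rel(614.5,109.2,120,180.4)
E
```

```text
time: 10.95
tool_pos: [0.6032, -0.2815, 0.0173]
eef_rot: [-180.0, 0.2, 177.0]
force: [0.3, 1.3, 6.9]
finger_gap: 0.0448
gripper_force: 64.3
time: 11.45
tool_pos: [0.6043, -0.2825, 0.1292]
eef_rot: [-179.8, 0.4, 177.0]
force: [-0.9, -0.3, -2.5]
finger_gap: 0.0444
gripper_force: 63.4
rel [ 1.02 39.17  0.8 ] [-0.003  0.007 -0.059]
```

```bash
python3 -m pendant '[[0.8,39.2,0,0,0,-0.059,0],[0.8,39.2,0,0,0,-0.059,0],[0.8,39.2,0,0,0,-0.059,0],[0.8,39.2,0,0,0,-0.059,0],[0.8,39.2,0,0,0,-0.059,0],[0.8,39.2,0,0,0,-0.059,0],[0.8,39.2,0,0,0,-0.059,0],[0.8,39.2,0,0,0,-0.059,0],[0.8,39.2,0,0,0,-0.059,0]]'
python3 - <<'E'
from h import *
rel(616,109.2,34.3,180.4)
E
```

```text
time: 12.58
tool_pos: [0.6136, 0.1091, 0.1245]
eef_rot: [-179.9, -0.1, -179.7]
force: [-0.3, 0.3, -2.6]
finger_gap: 0.0446
gripper_force: 63.4
rel [-0.26  0.02  9.02] [-0.001 -0.002 -0.001]
```

```bash
python3 -m pendant '[[-0.2,0,3,0,0,0,0],[-0.2,0,5.5,0,0,0,0],[-0.2,0,7,0,0,0,0],[-0.2,0,8,0,0,0,0],[-0.2,0,8.6,0,0,0,0],[-0.2,0,8.8,0,0,0,0],[-0.2,0,8.8,0,0,0,0]]'
```

```text
time: 13.45
tool_pos: [0.6165, 0.1108, 0.0378]
eef_rot: [180.0, 0.0, -179.6]
force: [-0.7, 0.7, -1.2]
finger_gap: 0.0442
gripper_force: 63.4
```

```bash
python3 -m pendant '[[0,-0.1,0.15,0,0,0,0],[0,-0.1,0.3,0,0,0,0],[0,-0.1,0.35,0,0,0,0],[0,-0.1,0.35,0,0,0,0]]'
```

```text
time: 13.95
tool_pos: [0.6164, 0.1097, 0.0344]
eef_rot: [180.0, 0.0, -179.6]
force: [-1.1, 0.5, 2.1]
finger_gap: 0.0444
gripper_force: 63.8
```

Contact. Release, retreat and check.

```bash
python3 -m pendant '[[0,0,0,0,0,0,0],[0,0,0,0,0,0,80],[0,0,0,0,0,0,80],[0,0,0,0,0,0,80],[0,0,-4,0,0,0,80],[0,0,-8,0,0,0,80],[0,0,-13,0,0,0,100],[0,0,-18,0,0,0,100],[0,0,-20,0,0,0,100],[0,0,-20,0,0,0,100]]'
python3 - <<'E'
from h import *
c=camera("wrist")
for k in('red','yellow'):
  for r in rects(c,k,.052,500,9): print(k,*r)
rel(479,-136,150,175.2)
E
```

```text
time: 15.2
tool_pos: [0.6175, 0.1099, 0.2359]
eef_rot: [180.0, 0.3, -179.6]
force: [-0.5, 0.2, -1.2]
finger_gap: 0.0852
gripper_force: 0.0
red [341.  55.] 503.2 196.1 91.7 49.6 0.6
yellow [257. 159.] 614.9 109.4 94.3 45.6 -0.3
rel [ 13.93 -24.48   8.38] [0.    0.001 0.091]
```

```bash
python3 -m pendant '[[13.9,-24.5,3,0,0,0.091,100],[13.9,-24.5,3,0,0,0.091,100],[13.9,-24.5,3,0,0,0.091,100],[13.9,-24.5,3,0,0,0.091,100],[13.9,-24.5,8.4,0,0,0.091,100],[13.9,-24.5,8.4,0,0,0.091,100],[13.9,-24.5,8.4,0,0,0.091,100],[13.9,-24.5,8.4,0,0,0.091,100]]'
python3 - <<'E'
from h import *
c=camera("wrist");print(rects(c,'green',.035,1500,9))
rel(479,-136,14,175.2)
E
```

```text
time: 16.25
tool_pos: [0.4811, -0.1359, 0.1511]
eef_rot: [-180.0, 0.2, 175.3]
force: [0.3, 0.1, 0.1]
finger_gap: 0.0855
gripper_force: 0.0
[(array([258., 171.]), 476.1, -134.9, 93.5, 45.2, -4.7)]
rel [ 0.26 -0.03 13.72] [-0.     0.003  0.002]
```

```bash
python3 -m pendant '[[0.35,0.05,4,0,0,0,100],[0.35,0.05,8,0,0,0,100],[0.35,0.05,11.5,0,0,0,100],[0.35,0.05,13.8,0,0,0,100],[0.35,0.05,13.8,0,0,0,100],[0.35,0.05,13.8,0,0,0,0],[0.35,0.05,13.8,0,0,0,0],[0.35,0.05,13.8,0,0,0,0],[0.35,0.05,13.8,0,0,0,0],[0.35,0.05,13.8,0,0,0,0]]'
python3 -m pendant '[[0,0,-3,0,0,0,0],[0,0,-7,0,0,0,0],[0,0,-11,0,0,0,0],[0,0,-11,0,0,0,0]]'
python3 - <<'E'
from h import *
rel(616,199.3,120,180.4)
E
```

```text
time: 17.55
tool_pos: [0.4771, -0.1357, 0.0134]
eef_rot: [-180.0, 0.2, 175.2]
force: [-0.8, 1.2, 5.4]
finger_gap: 0.0449
gripper_force: 62.7
time: 18.05
tool_pos: [0.4782, -0.1364, 0.1253]
eef_rot: [-179.9, 0.4, 175.2]
force: [-0.0, 0.1, -1.5]
finger_gap: 0.0449
gripper_force: 62.4
rel [-10.91  34.6    0.56] [-0.002  0.007 -0.091]
```

```bash
python3 -m pendant '[[-10.9,34.6,0,0,0,-0.091,0],[-10.9,34.6,0,0,0,-0.091,0],[-10.9,34.6,0,0,0,-0.091,0],[-10.9,34.6,0,0,0,-0.091,0],[-10.9,34.6,0,0,0,-0.091,0],[-10.9,34.6,0,0,0,-0.091,0],[-10.9,34.6,0,0,0,-0.091,0],[-10.9,34.6,0,0,0,-0.091,0],[-10.9,34.6,0,0,0,-0.091,0]]'
python3 - <<'E'
from h import *
rel(615.5,199.3,30.4,180.4)
E
```

```text
time: 19.18
tool_pos: [0.612, 0.1987, 0.121]
eef_rot: [-179.9, -0.1, -179.7]
force: [0.0, -0.2, -2.5]
finger_gap: 0.0444
gripper_force: 62.6
rel [-0.37  0.07  9.06] [-0.001 -0.002 -0.001]
```

```bash
python3 -m pendant '[[-0.3,0,3,0,0,0,0],[-0.3,0,5.5,0,0,0,0],[-0.3,0,7,0,0,0,0],[-0.3,0,8,0,0,0,0],[-0.3,0,8.6,0,0,0,0],[-0.3,0,8.8,0,0,0,0],[-0.3,0,8.8,0,0,0,0]]'
```

```text
time: 20.05
tool_pos: [0.6164, 0.2003, 0.0342]
eef_rot: [180.0, 0.0, -179.6]
force: [0.3, 1.0, -1.5]
finger_gap: 0.0447
gripper_force: 62.6
```

```bash
python3 -m pendant '[[0.05,0,0.15,0,0,0,0],[0.05,0,0.3,0,0,0,0],[0.05,0,0.35,0,0,0,0],[0.05,0,0.38,0,0,0,0],[0.05,0,0.38,0,0,0,0]]'
```

```text
time: 20.68
tool_pos: [0.6155, 0.2003, 0.0305]
eef_rot: [180.0, 0.0, -179.6]
force: [-2.9, -0.1, 2.8]
finger_gap: 0.045
gripper_force: 63.2
```

```bash
python3 -m pendant '[[0,0,0,0,0,0,0],[0,0,0,0,0,0,80],[0,0,0,0,0,0,80],[0,0,0,0,0,0,80],[0,0,-4,0,0,0,80],[0,0,-8,0,0,0,80],[0,0,-13,0,0,0,100],[0,0,-18,0,0,0,100],[0,0,-20,0,0,0,100],[0,0,-20,0,0,0,100]]'
python3 - <<'E'
from h import *
c=camera("wrist")
for k in('red','yellow','green'):
  for r in rects(c,k,.052,500,9): print(k,*r)
rel(482,-295,150,202.4)
E
```

```text
time: 21.92
tool_pos: [0.6169, 0.2006, 0.2321]
eef_rot: [179.9, 0.3, -179.6]
force: [0.3, -1.0, -0.5]
finger_gap: 0.0853
gripper_force: 0.0
red [257.  54.] 503.6 199.4 91.4 45.3 0.6
yellow [180. 159.] 615.3 112.6 93.3 49.9 0.1
green [256. 160.] 615.3 199.8 92.0 44.7 0.4
green [170.  72.] 520.9 108.6 32.7 31.4 0.2
rel [ 13.75 -49.43   7.98] [ 0.     0.001 -0.384]
```

Green is good; now blue.

```bash
python3 -m pendant '[[13.75,-49.4,3,0,0,-0.384,100],[13.75,-49.4,3,0,0,-0.384,100],[13.75,-49.4,3,0,0,-0.384,100],[13.75,-49.4,3,0,0,-0.384,100],[13.75,-49.4,3,0,0,-0.384,100],[13.75,-49.4,3,0,0,-0.384,100],[13.75,-49.4,8,0,0,-0.384,100],[13.75,-49.4,8,0,0,-0.384,100],[13.75,-49.4,8,0,0,-0.384,100],[13.75,-49.4,8,0,0,-0.384,100]]'
python3 - <<'E'
from h import *
c=camera("wrist");print(rects(c,'blue',.035,1500,9))
rel(482,-295,14,202.4)
E
```

```text
time: 23.22
tool_pos: [0.479, -0.2954, 0.1468]
eef_rot: [179.7, -0.2, -157.8]
force: [-0.5, -0.1, 0.8]
finger_gap: 0.0856
gripper_force: 0.0
[(array([254., 179.]), 480.8, -298.2, 95.3, 45.1, 22.6)]
rel [-0.2  -0.18 13.38] [ 0.004 -0.002 -0.002]
```

```bash
python3 -m pendant '[[-0.1,-0.25,4,0,0,0,100],[-0.1,-0.25,8,0,0,0,100],[-0.1,-0.25,11.5,0,0,0,100],[-0.1,-0.25,13.5,0,0,0,100],[-0.1,-0.25,13.5,0,0,0,100],[-0.1,-0.25,13.5,0,0,0,0],[-0.1,-0.25,13.5,0,0,0,0],[-0.1,-0.25,13.5,0,0,0,0],[-0.1,-0.25,13.5,0,0,0,0],[-0.1,-0.25,13.5,0,0,0,0]]'
python3 -m pendant '[[0,0,-3,0,0,0,0],[0,0,-7,0,0,0,0],[0,0,-11,0,0,0,0],[0,0,-11,0,0,0,0]]'
python3 - <<'E'
from h import *
rel(503,289,122,180.4)
E
```

```text
time: 24.52
tool_pos: [0.4847, -0.2972, 0.0166]
eef_rot: [-179.9, 0.1, -157.6]
force: [0.3, 1.8, 5.6]
finger_gap: 0.0446
gripper_force: 64.1
time: 25.02
tool_pos: [0.4857, -0.2982, 0.1283]
eef_rot: [-179.7, 0.2, -157.6]
force: [0.0, 0.0, -3.0]
finger_gap: 0.0448
gripper_force: 63.2
rel [-23.98  53.63   0.42] [-0.005  0.005  0.384]
```

```bash
python3 -m pendant '[[-24,53.6,0,0,0,0.384,0],[-24,53.6,0,0,0,0.384,0],[-24,53.6,0,0,0,0.384,0],[-24,53.6,0,0,0,0.384,0],[-24,53.6,0,0,0,0.384,0],[-24,53.6,0,0,0,0.384,0],[-24,53.6,0,0,0,0.384,0],[-24,53.6,0,0,0,0.384,0],[-24,53.6,0,0,0,0.384,0],[-24,53.6,0,0,0,0.384,0]]'
python3 -m pendant '[[0,0,0,0,0,0,0],[0,0,0,0,0,0,0]]'
python3 - <<'E'
from h import *
rel(505,289,33.6,180.4)
E
```

```text
time: 26.28
tool_pos: [0.4998, 0.293, 0.1231]
eef_rot: [-180.0, -0.1, -179.4]
force: [0.6, -0.9, -2.4]
finger_gap: 0.0446
gripper_force: 63.3
time: 26.52
tool_pos: [0.4998, 0.2892, 0.1235]
eef_rot: [-179.9, -0.2, -179.6]
force: [-0.3, -0.1, -2.0]
finger_gap: 0.0444
gripper_force: 63.3
rel [-0.55 -0.01  8.98] [-0.002 -0.003  0.   ]
```

```bash
python3 -m pendant '[[-0.45,-0.1,3,0,0,0,0],[-0.45,-0.1,5.5,0,0,0,0],[-0.45,-0.1,7,0,0,0,0],[-0.45,-0.1,8,0,0,0,0],[-0.45,-0.1,8.6,0,0,0,0],[-0.45,-0.1,8.8,0,0,0,0],[-0.45,-0.1,8.8,0,0,0,0]]'
```

```text
time: 27.4
tool_pos: [0.5059, 0.2895, 0.0375]
eef_rot: [180.0, 0.0, -179.6]
force: [0.4, -0.7, -3.2]
finger_gap: 0.0443
gripper_force: 63.3
```

```bash
python3 -m pendant '[[0.1,0,0.15,0,0,0,0],[0.1,0,0.3,0,0,0,0],[0.1,0,0.38,0,0,0,0],[0.1,0,0.4,0,0,0,0],[0.1,0,0.4,0,0,0,0]]'
```

```text
time: 28.02
tool_pos: [0.5045, 0.2894, 0.0336]
eef_rot: [180.0, 0.0, -179.6]
force: [-3.6, -0.0, 6.1]
finger_gap: 0.0448
gripper_force: 64.2
```

```bash
python3 -m pendant '[[0,0,0,0,0,0,80],[0,0,0,0,0,0,80],[0,0,0,0,0,0,80],[0,0,-4,0,0,0,80],[0,0,-8,0,0,0,80],[0,-4,-13,0,0,0,100],[-3,-8,-19,0,0,0,100],[-3,-8,-24,0,0,0,100],[-3,-8,-24,0,0,0,100],[-3,-8,-24,0,0,0,100]]'
python3 - <<'E'
from h import *
c=camera("wrist");cv2.imwrite("pics/w4.png",c["pixels"])
for k in('red','yellow','green','blue'):
  for r in rects(c,k,.052,500,9): print(k,*r)
E
```

```text
time: 29.28
tool_pos: [0.5352, 0.2095, 0.2729]
eef_rot: [180.0, 0.0, -179.6]
force: [-0.7, -0.2, -0.3]
finger_gap: 0.0854
gripper_force: 0.0
red [249. 129.] 502.5 199.4 91.5 45.0 0.4
yellow [185. 211.] 611.8 112.5 99.4 50.0 0.1
green [250. 212.] 611.8 199.8 97.7 44.5 0.6
green [178. 146.] 521.0 108.5 31.8 31.1 0.3
blue [320. 130.] 503.1 286.6 91.7 47.5 0.5
```

View pics/w4.png

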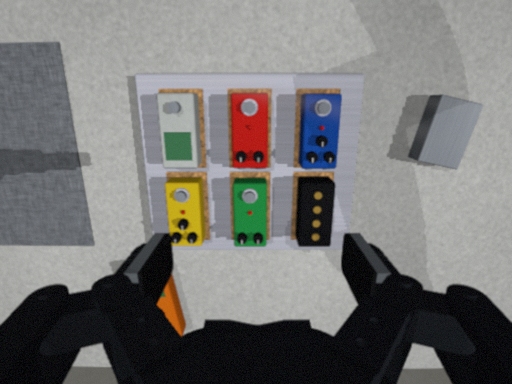

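All four pedals sit square in their bays: red (249,129), blue (320,130), yellow (185,211) and green (250,212). Handing in.

```bash
python3 -c "
from rig import *
print(hand_in())"
```

```text
the job is handed in; nothing more can be done
None
```

All four pedals are in their marked bays, measured within about 3 mm of centre and 1° of square, and the job was handed in at about 29 s of robot time; `hand_in()` returned no verdict.

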